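# Put the spindle tooling away on its stands

## Task

The tooling has come off the moulder spindle in a jumble: put each piece away on its own stand. The three spacer rings go on the tall wooden post lying flat, thickest at the bottom and thinnest on top; the cutter block goes over the steel pin, seated on its red disc; the guide bearing goes flat into the round felt-lined nest. Set the pieces down, do not drop them, and do not disturb the setting gauge or the caliper.

Things in the scene. Friction and masses are not known exactly. Their poses are not given: they have to be found in the camera images.
- thick_ring: loose ground-steel spindle spacer ring lying flat, grey, 60 mm outside diameter, 30 mm thick (the thickest), bore 30 mm, about 0.19 kg. The five loose pieces lie in a rough row from left to right (along y), centres 90 mm or more apart. Origin at the centre of its underside, z up. Pick it across the rim from above, any direction.
- medium_ring: loose ground-steel spindle spacer ring lying flat, grey, 60 mm outside diameter, 20 mm thick, bore 30 mm, about 0.14 kg. Origin at the centre of its underside, z up. Pick it across the rim from above, any direction.
- thin_ring: loose ground-steel spindle spacer ring lying flat, grey, 50 mm outside diameter (visibly smaller), 10 mm thick (the thinnest), bore 30 mm, about 0.07 kg. Origin at the centre of its underside, z up. Pick it across the rim from above, any direction.
- cutter_block: loose aluminium grooving cutter lying flat: a pale, squarish block with four screws and knives, 70 x 70 mm across its flat sides and about 77 mm across its cut-off corners, 34 mm high (knives to 36), vertical bore 30 mm in the middle, about 0.6 kg. Origin at the centre of its underside; its flat sides face its own +-x and +-y: grasp it from above along its x or its y, 70 mm wide.
- guide_bearing: loose guide bearing lying flat, pale silver with a red seal ring, 62 mm outside diameter, 16 mm thick, 0.19 kg. Origin at the centre of its underside, z up. Pick it across the rim from above, any direction.
- ring_stand: fixed plywood stand, 90 mm square, 18 mm thick, with a tall pale wooden post in the middle: 16 mm diameter, upper 13 mm tapered to 6 mm, tip 80 mm above the table (62 mm above the plywood). Home of the three spacer rings, which go over the post with 7 mm to spare all round. Origin at the centre of its underside, on the post's axis; plywood face at +18 mm.
- cutter_stand: fixed plywood stand, 90 mm square, 18 mm thick, with a red disc (48 mm diameter, top at +24 mm) and a short steel pin, 18 mm diameter, upper 9 mm tapered to 9 mm, tip 54 mm above the table. Home of the cutter block: its bore goes over the pin, 6 mm to spare all round; it rests on the disc. Origin at the centre of its underside, on the pin's axis.
- bearing_stand: fixed plywood stand, 90 mm square, 18 mm thick, with a flat round nest in its middle, 72 mm diameter and 5 mm deep (floor at +13 mm), lined with blue felt. Home of the guide bearing, which lies in the nest with 5 mm to spare all round. Origin at the centre of its underside, on the nest's axis.
- setting_gauge: bystander, to be left alone: alloy bridge gauge 42 x 120 mm with a thin upright rod, 95 mm high, standing on the table at the back left. Origin at the centre of its underside.
- caliper: bystander, to be left alone: digital caliper 72 x 228 x 12 mm lying on the table at the back, left of the middle, long side along its y. Behind it stands the machine's tall power feeder: keep the wrist clear of it, and of the clamping jig at the far right of the table. Origin at the centre of its underside.
Not all that is in view belongs to the job. Leave any green look-alike of the thin_ring alone.

How it is judged:
By the outcome, as a careful person would: the job done as asked, in the order asked, and still so for the second after the job is handed in, with the robot touching nothing.
It also fails if it takes over 128 s, if anything falls off the work surface, if the arm or the gripper's body presses on something with over 40 N, if the wrist force passes 120 N, or if a joint passes its speed limit or range.

## Robot

A 6-joint arm with a two-finger parallel gripper is mounted at the origin on a cart in front of the work surface, level with it; the furniture and walls round the work are solid. World frame = base frame: x ahead of the robot, y to its left, z up, the work surface at z = 0. Lengths are in m, angles in rad, forces in N, time in s.
With the tool pointing down it reaches from about 0.375 to 0.925 m from the base axis. Payload 5.7 kg.
Tool frame: the origin (TCP) lies at the very end of the fingers, on their centre line; the grasp point (between the pads) lies 19 mm behind it; z points along the fingers, y is the line along which they close (so a half turn about z gives the same grasp; the last joint's range is limited). The gripper opens to 88 mm and grips with 3 to 60 N. Pads are 20 mm wide; open, the fingers measure 115 mm over their backs; the gripper's body (75 mm by 178 mm) begins 61 mm behind the grasp point.
Start: joints at [-1.336, 0.359, 1.51, -0, 1.272, -0.115], TCP at [0.206, -0.564, 0.223] pointing down, gripper open.
Joint ranges: [-2.97, 2.97], [-1.01, 2.36], [0.21, 2.38], [-0.96, 4.11], [0.2, 2.71], [-2.98, 2.98]. Speed limits (rad/s): [2.39, 2.39, 3.14, 3.14, 3.14, 3.14].

## Interface

Orientations are given as a rotation vector (axis times angle).
In Python, from plant import manip gives the robot as it stands. The module is installed in compiled form; this text tells all that it offers.
- The arm moves only by the tool drive_tool, never from a script. Its argument "commands" is a list of rows, each a list of 3 entries, a list of its own where there are three numbers: the turn, a rotation vector about the world's x, y, z in units of 45 degrees (1.0 is 45 degrees), then the shift along the world's x, y, z in units of 300 mm (1.0 is 300 mm), then the opening, from 0 (shut) to 1 (fully open). A call has exactly 5 rows; each row is the pose to reach, as a shift and turn from the pose commanded when the call began; what a row does not reach only later rows make up. A row lasts 1/8 s, in which the tool goes at most 62.5 mm and 10.7 degrees, less where a joint would pass 70% of its speed; a pose out of reach is approached as far as the arm can. A call with a number of a shift or a turn outside -1 to 1 is refused whole. A call with a gripper value outside its range is refused whole. The fingers move at their own pace and stop on an object; "newtons" is the grip in N (left out, the last holds). Time passes only in rows, so rows that repeat a pose let the fingers close, or fill a call up. It gives the time, the measured TCP pose, the force, the opening and the grip force at its end, in the units of the state.
- manip.observe(): the state, without advancing time (a new reading comes with each control period).
- manip.capture(name): name is "side" or "top" or "wrist"; returns (picture, depth): 420x560x3 uint8, red, green, blue; 420x560 float32, m along the optical axis (not along the pixel's ray), 0 where there is no reading.
- manip.camera_params(name): a dict with "fov_y" (degrees; the focal length in pixels is half the picture's height over the tangent of half this angle, whatever the lens; pixels are square), "cx", "cy" (the principal point, pixels), "R" (3x3) and "t" (3): a world point X has camera coordinates R X + t. Camera axes: x right, y down, z forward; pixel columns grow to the right and rows downward; lengths in m; the calibration is good to about 2 mm. The wrist camera is an equidistant fisheye: a pixel r from the principal point sees the ray r / f radians off the axis. A picture is of the moment at which its call begins: read the wrist's pose just before it. camera_params takes no time and is no camera call; for the wrist camera it gives the pose at the moment of the call.
- manip.finish_job(): hands the job in; it is judged then, once.
The state is a dict: "clock": time; "joints": joint angles; "qvel": joint speeds; "effort": joint torques, N m; "tool_pos": TCP position; "tool_rot": TCP orientation; "force": force on the tool from outside, world axes, zero at the start; "wrist_torque": the same for the moment, N m; "gripper_width": finger opening in m; "grasp_force": force on a finger pad.
Only numpy, scipy, OpenCV 4.12 (cv2) and the standard library are available. Lean on these libraries where they do the work, as an engineer would, in place of code of your own. Each camera call takes 0.05 s, during which the arm holds its last target. There are 200 camera calls.

## Working session

There is one attempt and no reset: what is moved stays moved. The work goes in short steps, Python scripts to look and compute and a tool call to move; the robot and the scene stay as the last step left them, time stands still between calls to the robot, and variables do not carry over. Pictures are saved under pics/ and viewed, at most 14 in all, crops included, and the job is handed in when it is done.

Besides the shell and the picture viewer there is one more tool, called as a command line: name --argument value ..., lists and objects as JSON in quotes. drive_tool: Moves the arm, as the interface text tells. Its arguments: {"type":"object","properties":{"commands":{"type":"array"},"newtons":{"type":"number"}},"required":["commands"]}

```bash
ls; mkdir -p pics; cat > h.py <<'E'
import numpy as np, cv2
from plant import manip
def ray(p,u,v,fish=False):
    f=210/np.tan(np.radians(p['fov_y']/2)); x=(u-p['cx']);y=(v-p['cy'])
    R=np.array(p['R']);t=np.array(p['t'])
    if fish:
        r=np.hypot(x,y)+1e-9;a=r/f;d=np.array([x/r*np.sin(a),y/r*np.sin(a),np.cos(a)])
    else: d=np.array([x/f,y/f,1.])
    return -R.T@t, R.T@d
def onz(p,u,v,z,fish=False):
    o,d=ray(p,u,v,fish); return o+d*(z-o[2])/d[2]
def cloud(p,D):
    f=210/np.tan(np.radians(p['fov_y']/2)); v,u=np.mgrid[:D.shape[0],:D.shape[1]]
    c=np.stack([(u-p['cx'])/f*D,(v-p['cy'])/f*D,D],-1)
    return (c-np.array(p['t']))@np.array(p['R'])
E
python3 - <<'E'
from h import *
for n in ['top','side','wrist']:
    p=manip.camera_params(n); im,D=manip.capture(n)
    print(n,p['fov_y'],p['cx'],p['cy'],np.round(-np.array(p['R']).T@p['t'],3),np.round(np.array(p['R'])[2],2))
    cv2.imwrite(f'pics/{n}0.png',im[:,:,::-1]); np.savez(f'{n}0.npz',im=im,D=D,**p)
print(manip.observe())
E
```

```text
pics
top 56.08059236237935 283.13004628270215 213.3359774187266 [ 0.44  -0.069  0.996] [ 0.08 -0.   -1.  ]
side 49.4224297628515 286.21907139320336 204.91797786899753 [ 0.522 -1.044  0.79 ] [-0.    0.81 -0.59]
wrist 65.70646984690485 281.21202822516506 206.86950760299948 [ 0.268 -0.54   0.383] [-0.23 -0.08 -0.97]
{'clock': 0.15, 'joints': array([-1.33612328e+00,  3.59356259e-01,  1.51114226e+00,  2.77211404e-06,
        1.27250630e+00, -1.15101413e-01]), 'qvel': array([ 0.00038108, -0.00239169, -0.00264937, -0.00145942, -0.00140114,
       -0.00034943]), 'effort': array([ 1.68369106e-04, -5.15757465e+01, -2.71007216e+01,  6.75045163e-02,
        3.05553339e-02, -7.81361655e-05]), 'tool_pos': array([ 0.20548451, -0.56317063,  0.22200857]), 'tool_rot': array([-3.09228325e+00, -5.46381418e-01,  1.28327674e-04]), 'force': array([ 0.34239972, -0.94141677,  0.20572566]), 'wrist_torque': array([ 0.00170346, -0.0206622 ,  0.00618615]), 'grasp_force': 0.0, 'gripper_width': 0.0878902060167896}
```

View pics/top0.png

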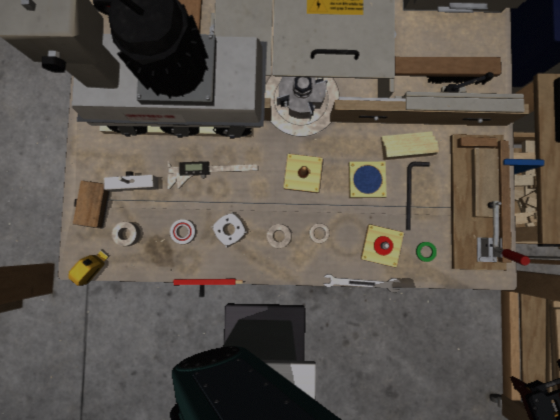

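View pics/side0.png

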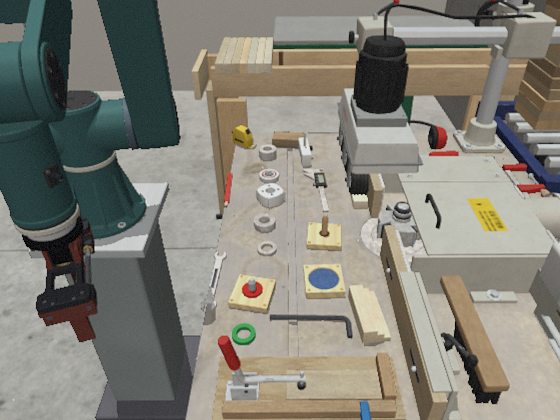

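The top view shows the row from left to right: a grey ring (124,234), the bearing with a red ring (182,231), the pale cutter block (229,229), a grey ring (279,236) and a smaller ring (319,233). The stands are the post (303,173), the blue nest (368,180) and the red disc with pin (383,246).

Possible mix-ups:
- **Thin ring:** (319,233) against the green one (427,252), which I leave alone.
- **Thick or medium ring:** (124,234) against (279,236), to be settled by height.
- **Bearing:** (182,231), against the rings.

```bash
python3 - <<'E'
from h import *
T=np.load('top0.npz');S=np.load('side0.npz')
C=cloud(T,T['D']);CS=cloud(S,S['D'])
names=dict(A=(124,234),bear=(182,231),cut=(229,229),B=(279,236),C=(319,233),post=(303,173),nest=(368,180),pin=(383,246))
tab=C[190:280,100:420,2]; print('table z med',np.median(tab), 'valid',(T['D']>0).mean(),(S['D']>0).mean())
for n,(u,v) in names.items():
    r=16 if n in('A','bear','cut','B','C') else 24
    P=C[v-r:v+r,u-r:u+r].reshape(-1,3); P=P[P[:,2]>.004]
    lab=P[:,2]
    top=np.percentile(lab,[50,90,98])
    rect=cv2.minAreaRect(P[:,:2].astype(np.float32)*1000)
    print(n,'topview z',np.round(top,4),'rect mm',np.round(rect[0],1),np.round(rect[1],1),round(rect[2],1))
    # same region in side cloud
    c=np.array(rect[0])/1000; m=(np.hypot(CS[...,0]-c[0],CS[...,1]-c[1])<.045)&(CS[...,2]>.004)&(CS[...,2]<.12)
    Q=CS[m]; print('   side z',np.round(np.percentile(Q[:,2],[50,90,98]),4) if len(Q) else None,len(Q), 'xy', np.round((Q.max(0)+Q.min(0))/2,4)[:2])
a=T['im'][140:270,95:445,::-1]
cv2.imwrite('pics/topcrop.png',cv2.resize(a,None,fx=2.28,fy=2.28,interpolation=cv2.INTER_CUBIC))
b=S['im'][130:350,210:360,::-1]
cv2.imwrite('pics/sidecrop.png',cv2.resize(b,None,fx=2.7,fy=2.7,interpolation=cv2.INTER_CUBIC))
E
```

```text
table z med -0.00014826943599287621 valid 0.9961777210884354 0.9683715986394558
A topview z [0.0284 0.0312 0.0329] rect mm [462.8 149.5] [ 57.3 435.9] 1.5
   side z [0.0142 0.0169 0.0181] 157 xy [0.4672 0.1682]
bear topview z [0.0147 0.0173 0.0189] rect mm [468.7  76.7] [ 60.  291.2] 0.4
   side z [0.0326 0.035  0.0362] 291 xy [0.4704 0.0686]
cut topview z [0.033  0.0354 0.0371] rect mm [477.4  17.2] [ 77.2 171.6] 0.7
   side z [0.0257 0.0345 0.0361] 283 xy [0.4757 0.0322]
B topview z [0.0193 0.0218 0.0236] rect mm [460.1 -64.6] [66.6 60.3] 84.6
   side z [0.0178 0.0212 0.0222] 311 xy [ 0.4647 -0.066 ]
C topview z [0.0095 0.012  0.996 ] rect mm [ 457.  -140.4] [ 49.1 138.3] 33.1
   side z [0.0091 0.0114 0.0128] 126 xy [ 0.4649 -0.1433]
post topview z [0.0177 0.0205 0.074 ] rect mm [ 554.8 -119.9] [100.8 233.4] 88.0
   side z [0.018  0.0196 0.0208] 133 xy [ 0.5588 -0.1226]
nest topview z [0.0154 0.0193 0.0218] rect mm [ 568.  -196.6] [118.5 341.7] 26.0
   side z [0.0143 0.0193 0.0216] 64 xy [ 0.5843 -0.1968]
pin topview z [0.0182 0.0248 0.0516] rect mm [ 437.9 -226.6] [116.8 314.4] 3.3
   side z [0.0053 0.0123 0.0137] 3 xy [ 0.4363 -0.2578]
```

View pics/topcrop.png

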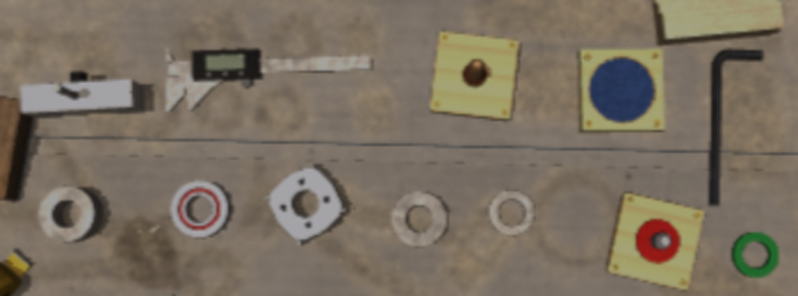

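View pics/sidecrop.png

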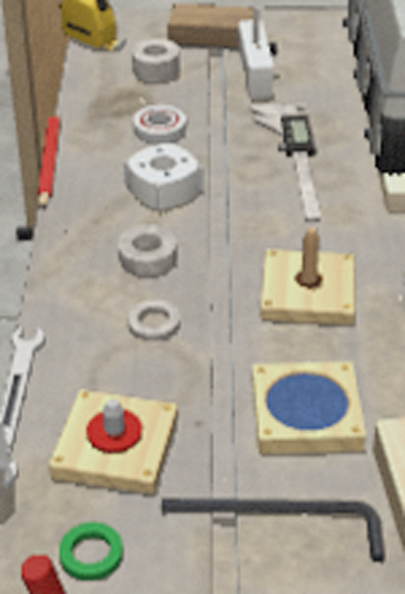

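Crop check: (124,234) is clearly tall, with depth about 30 mm, so it is the thick ring. (279,236) is about 20 mm, the medium ring. (319,233) is small and about 10 mm, the thin ring. The red-seal bearing and the four-screw cutter block are unambiguous. Next I work out precise centres.

```bash
cat > m.py <<'E'
from h import *
def circ(P):
    A=np.c_[2*P,np.ones(len(P))]; s=np.linalg.lstsq(A,(P**2).sum(1),rcond=None)[0]
    return s[:2],np.sqrt(s[2]+s[:2]@s[:2])
def top_region(p,D,c,r,zt,zb=.005):
    """contour of the pixels near centre c at height zt, cast on plane zt"""
    C=cloud(p,D); m=(np.hypot(C[...,0]-c[0],C[...,1]-c[1])<r)&(abs(C[...,2]-zt)<zb)&(D>0)
    m=cv2.morphologyEx(m.astype(np.uint8),cv2.MORPH_CLOSE,np.ones((3,3)))
    cs,_=cv2.findContours(m,cv2.RETR_EXTERNAL,cv2.CHAIN_APPROX_NONE)
    k=max(cs,key=cv2.contourArea)[:,0]
    return np.array([onz(p,u,v,zt)[:2] for u,v in k])
def colour(p,im,c,r,zt,lo,hi):
    h=cv2.cvtColor(im,cv2.COLOR_RGB2HSV); m=cv2.inRange(h,lo,hi)
    v,u=np.nonzero(m); P=np.array([onz(p,a,b,zt)[:2] for a,b in zip(u,v)])
    d=np.hypot(*(P-c).T)<r
    mm=np.zeros_like(m); mm[v[d],u[d]]=255
    cs,_=cv2.findContours(mm,cv2.RETR_EXTERNAL,cv2.CHAIN_APPROX_NONE)
    k=max(cs,key=cv2.contourArea)[:,0]
    return np.array([onz(p,u,v,zt)[:2] for u,v in k])
E
python3 - <<'E'
from m import *
G=dict(A=(.465,.325,.03),bear=(.469,.18,.016),cut=(.476,.066,.034),B=(.46,-.064,.02),C=(.463,-.162,.01),post=(.6,-.122,.018),nest=(.58,-.28,.018),pin=(.43,-.31,.018))
for f in ('top0','side0'):
  T=dict(np.load(f+'.npz')); 
  print(f)
  if f=='top0':
    C=cloud(T,T['D'])
    for n,(u,v) in dict(A=(118,234),bear=(172,231),cut=(221,229),B=(271,236),C=(312,233),post=(290,173),nest=(368,180),pin=(372,246)).items(): 
        G[n]=(*(C[v,u,:2]),G[n][2])
    # recentre from pixel centre cast on plane
    for n,(u,v) in dict(A=(124,234),bear=(182,231),cut=(229,229),B=(279,236),C=(319,233),post=(303,173),nest=(368,180),pin=(383,246)).items(): G[n]=(*onz(T,u,v,G[n][2])[:2],G[n][2])
  for n,(x,y,z) in G.items():
    try:
      P=top_region(T,T['D'],(x,y),.048 if n not in('post','nest','pin') else .068,z,.005 if n!='C' else .0045)
      c,r=circ(P); R=cv2.minAreaRect((P*1000).astype(np.float32))
      print(n,'circle',np.round(c*1000,1),round(r*1000,1),'rect',np.round(R[0],1),np.round(R[1],1),round(R[2],1))
    except Exception as e: print(n,e)
  for n,z,lo,hi in(('nest',.013,(100,80,30),(130,255,255)),('pin',.024,(0,150,60),(8,255,255))):
      P=colour(T,T['im'],G[n][:2],.06,z,lo,hi);c,r=circ(P);R=cv2.minAreaRect((P*1000).astype(np.float32));print('col',n,np.round(c*1000,1),round(r*1000,1),np.round(R[0],1),np.round(R[1],1))
E
```

```text
top0
A circle [458.  316.5] 29.1 rect [458.1 316. ] [56.2 61.2] 1.3
bear circle [467.1 178.3] 29.9 rect [467.1 178.3] [60.4 60.6] 28.2
cut circle [474.5  60.9] 36.4 rect [475.  61.] [68.7 69.3] 35.3
B circle [461.8 -60.5] 28.7 rect [462.2 -60.4] [56.8 56.9] 1.3
C circle [ 471.5 -162.3] 23.9 rect [ 472.2 -162.6] [47.5 47.6] 1.3
post circle [ 620.8 -118.1] 50.2 rect [ 620.9 -118. ] [89.4 90. ] 84.6
nest circle [ 607.9 -280.2] 50.9 rect [ 607.7 -280.8] [88.6 90.5] 1.4
pin circle [ 443.9 -318.5] 50.1 rect [ 443.7 -318.2] [90.2 89.5] 78.1
col nest [ 609.8 -280.3] 33.1 [ 609.7 -279.9] [66.4 65.6]
col pin [ 444.1 -317.8] 22.1 [ 444.  -317.3] [44.7 43.9]
side0
A circle [457.8 312.1] 30.7 rect [458.6 312.1] [61.8 58.1] 89.5
bear circle [466.5 173.2] 31.0 rect [467.3 171. ] [57.2 64.8] 0.7
cut circle [474.5  55.7] 37.8 rect [474.   57.1] [72.2 72.9] 41.0
B circle [461.9 -64.7] 30.1 rect [461.8 -65.6] [61.7 57.9] 89.6
C circle [ 471.4 -165.9] 24.6 rect [ 471.7 -166.8] [46.4 50.2] 0.9
post circle [ 620.9 -124.7] 47.8 rect [ 620.5 -123.8] [97.2 89. ] 84.4
nest circle [ 608.7 -283.7] 51.9 rect [ 608.9 -284.3] [94.1 91.9] 89.7
pin circle [ 444.1 -323.3] 51.3 rect [ 443.5 -323.7] [94.4 90.2] 78.1
col nest [ 607.7 -280.5] 32.3 [ 607.6 -280.3] [62.  66.5]
col pin [ 443.  -324.5] 19.6 [ 442.7 -325.8] [43.7 44.8]
```

Measured tops are 30, 16, 34, 20 and 10 mm for the pieces and 18 mm for the plywood, agreeing with the text. I will work with the tool's x axis pointing back toward the robot, so the fingers close along y and the wrist camera sits on the robot's side. Thick ring first.

drive_tool --commands '[[[0,0,0.2],[0.12,0.15,0],1],[[0,0,0.4],[0.24,0.3,0],1],[[0,0,0.6],[0.36,0.45,0],1],[[0,0,0.8],[0.48,0.6,0],1],[[0,0,1.0],[0.6,0.75,0],1]]' --newtons 25

```text
clock: 0.78
tool_pos: [0.3864, -0.337, 0.2226]
tool_rot: [-2.645, -1.695, -0.0]
force: [0.4, 1.0, 0.7]
gripper_width: 0.0881
grasp_force: 0.0
```

drive_tool --commands '[[[0,0,0.2],[0.02,0.17,0],1],[[0,0,0.4],[0.04,0.34,0],1],[[0,0,0.6],[0.08,0.51,0],1],[[0,0,0.8],[0.12,0.68,0],1],[[0,0,1.0],[0.16,0.85,0],1]]'

```text
clock: 1.4
tool_pos: [0.4337, -0.082, 0.2226]
tool_rot: [1.795, 2.578, 0.0]
force: [0.8, -0.4, -0.5]
gripper_width: 0.0877
grasp_force: 0.0
```

drive_tool --commands '[[[0,0,0.2],[0.02,0.16,0],1],[[0,0,0.4],[0.04,0.32,0],1],[[0,0,0.6],[0.05,0.48,0],1],[[0,0,0.8],[0.06,0.64,0],1],[[0,0,1.0],[0.08,0.8,0],1]]'

```text
clock: 2.02
tool_pos: [0.4572, 0.1579, 0.2225]
tool_rot: [-0.671, -3.069, 0.0]
force: [0.8, -0.4, 0.3]
gripper_width: 0.0878
grasp_force: 0.0
```

```bash
cat >> m.py <<'E'
def snap(n,name):
    o=manip.observe();p=manip.camera_params(n); im,D=manip.capture(n)
    cv2.imwrite(f'pics/{name}.png',im[:,:,::-1]); np.savez(f'{name}.npz',im=im,D=D,**p)
    return o,p,im,D
def fcloud(p,D):
    f=210/np.tan(np.radians(p['fov_y']/2)); v,u=np.mgrid[:D.shape[0],:D.shape[1]].astype(float)
    x=u-p['cx'];y=v-p['cy'];r=np.hypot(x,y)+1e-9;t=np.tan(r/f)
    c=np.stack([x/r*t*D,y/r*t*D,D],-1)
    return (c-np.array(p['t']))@np.array(p['R'])
E
python3 - <<'E'
from m import *
o,p,im,D=snap('wrist','w1')
print(o['tool_pos'],o['tool_rot'],o['joints'])
E
```

```text
[0.45721716 0.15794189 0.22254067] [-6.70616176e-01 -3.06898959e+00  4.50588022e-04] [ 1.89837891e-01  1.91124056e-01  1.75293292e+00 -2.03602961e-04
  1.19782148e+00 -9.50619918e-01]
```

View pics/w1.png

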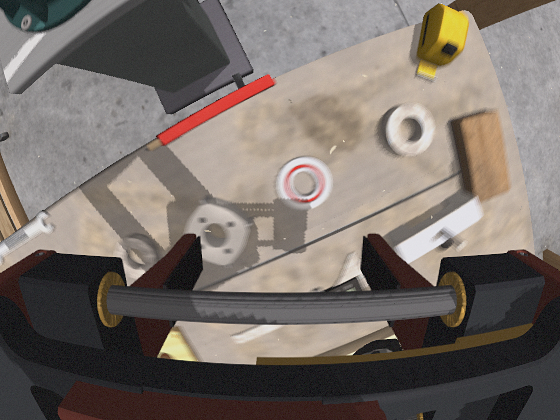

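The wrist view shows the thick ring at (410,130), the bearing at (304,181), the cutter at (216,228), with the gauge and caliper behind the fingers. I cross-check the centres from here.

```bash
cat >> m.py <<'E'
def wregion(p,D,c,r,zt,zb=.005):
    C=fcloud(p,D); m=(np.hypot(C[...,0]-c[0],C[...,1]-c[1])<r)&(abs(C[...,2]-zt)<zb)&(D>0)
    m=cv2.morphologyEx(m.astype(np.uint8),cv2.MORPH_CLOSE,np.ones((3,3)))
    cs,_=cv2.findContours(m,cv2.RETR_EXTERNAL,cv2.CHAIN_APPROX_NONE)
    k=max(cs,key=cv2.contourArea)[:,0]
    return np.array([onz(p,u,v,zt,True)[:2] for u,v in k]),C[m>0]
def wshow(p,D,items):
    for n,(x,y,z) in items.items():
        try:
            P,Q=wregion(p,D,(x,y),.05,z); c,r=circ(P);R=cv2.minAreaRect((P*1000).astype(np.float32))
            print(n,'circle',np.round(c*1000,1),round(r*1000,1),'rect',np.round(R[0],1),np.round(R[1],1),round(R[2],1),'z',np.round(np.median(Q[:,2])*1000,1))
        except Exception as e: print(n,e)
E
python3 - <<'E'
from m import *
w=dict(np.load('w1.npz'))
wshow(w,w['D'],dict(A=(.458,.316,.03),bear=(.467,.178,.016),cut=(.475,.061,.034)))
# two-view triangulation of cutter screws skipped; screws' angle from wrist
h=cv2.cvtColor(w['im'],cv2.COLOR_RGB2GRAY)
P,Q=wregion(w,w['D'],(.475,.061),.05,.034)
H=cv2.convexHull((P*1000).astype(np.float32)); a=cv2.approxPolyDP(H,3,True)[:,0]; 
for i in range(len(a)):
    d=a[(i+1)%len(a)]-a[i]; print(np.round(a[i],1),'len',round(float(np.hypot(*d)),1),'ang',round(float(np.degrees(np.arctan2(d[1],d[0])))%90,1))
E
```

```text
A circle [456.4 316.7] 29.5 rect [456.3 317.3] [59.4 59.3] 24.6 z 28.7
bear circle [465.3 179.4] 29.8 rect [464.9 179.7] [59.1 59.7] 65.3 z 14.3
cut circle [473.   67.1] 30.4 rect [472.6  62.6] [68.4 69.8] 38.3 z 32.3
[431.3  68.5] len 24.5 ang 25.6
[441.9  46.4] len 21.1 ang 43.5
[456.4  31.1] len 40.2 ang 8.1
[496.2  36.8] len 28.0 ang 44.8
[516.1  56.6] len 27.1 ang 30.3
[502.4  80. ] len 35.8 ang 42.4
[478.2 106.4] len 33.5 ang 31.5
[449.7  88.9] len 27.5 ang 48.1
```

drive_tool --commands '[[[0,0,0.2],[0,0.2,0],1],[[0,0,0.4],[0,0.4,0],1],[[0,0,0.55],[0,0.53,-0.1],1],[[0,0,0.55],[0,0.53,-0.3],1],[[0,0,0.55],[0,0.53,-0.45],1]]'

```text
clock: 2.7
tool_pos: [0.4567, 0.3155, 0.0856]
tool_rot: [-0.004, -3.141, 0.001]
force: [0.1, -0.1, -0.5]
gripper_width: 0.0877
grasp_force: 0.0
```

drive_tool --commands '[[[0,0,0],[0,0,-0.1],1],[[0,0,0],[0,0,-0.18],1],[[0,0,0],[0,0,-0.24],1],[[0,0,0],[0,0,-0.26],1],[[0,0,0],[0,0,-0.26],1]]'

```text
clock: 3.32
tool_pos: [0.4575, 0.3152, 0.0095]
tool_rot: [-0.006, -3.141, 0.001]
force: [0.1, 0.2, -0.7]
gripper_width: 0.0878
grasp_force: 0.0
```

drive_tool --commands '[[[0,0,0],[0,0,0],0.5],[[0,0,0],[0,0,0],0.5],[[0,0,0],[0,0,0],0.5],[[0,0,0],[0,0,0],0.5],[[0,0,0],[0,0,0],0.5]]'

```text
clock: 3.95
tool_pos: [0.4582, 0.3157, 0.0101]
tool_rot: [0.006, 3.14, 0.001]
force: [0.2, 0.7, 4.6]
gripper_width: 0.0596
grasp_force: 25.0
```

drive_tool --commands '[[[0,0,0],[0,0,0.1],0.5],[[0,0,0],[0,0,0.28],0.5],[[0,0,0],[0,-0.06,0.42],0.5],[[0,0,0],[0.03,-0.22,0.45],0.5],[[0,0,0],[0.08,-0.4,0.45],0.5]]'

```text
clock: 4.58
tool_pos: [0.4815, 0.1946, 0.1454]
tool_rot: [0.002, 3.141, 0.0]
force: [1.1, 0.2, -2.6]
gripper_width: 0.0596
grasp_force: 25.0
```

drive_tool --commands '[[[0,0,0],[0.06,-0.18,0],0.5],[[0,0,0],[0.14,-0.36,0],0.5],[[0,0,0],[0.22,-0.54,0],0.5],[[0,0,0],[0.3,-0.72,0],0.5],[[0,0,0],[0.36,-0.86,0],0.5]]'

```text
clock: 5.2
tool_pos: [0.5895, -0.065, 0.1438]
tool_rot: [-0.007, -3.14, 0.0]
force: [0.3, 1.2, -1.9]
gripper_width: 0.0595
grasp_force: 25.0
```

drive_tool --commands '[[[0,0,0],[0.06,-0.12,0],0.5],[[0,0,0],[0.1,-0.18,0],0.5],[[0,0,0],[0.1,-0.18,0],0.5],[[0,0,0],[0.1,-0.18,0],0.5],[[0,0,0],[0.1,-0.18,0],0.5]]'

```text
clock: 5.82
tool_pos: [0.6188, -0.115, 0.1445]
tool_rot: [-0.003, -3.141, -0.001]
force: [-0.8, -0.2, -2.3]
gripper_width: 0.0597
grasp_force: 25.0
```

```bash
python3 - <<'E'
from m import *
o,p,im,D=snap('wrist','w2')
print(o['tool_pos'],o['force'],o['grasp_force'])
o,p,im,D=snap('side','s2'); cv2.imwrite('pics/s2c.png',cv2.resize(im[180:330,230:400,::-1],None,fx=3.5,fy=3.5))
a=cv2.imread('pics/w2.png'); cv2.imwrite('pics/two2.png',np.hstack([cv2.resize(a,(400,300)),cv2.resize(cv2.imread('pics/s2c.png'),(400,300))]))
E
```

```text
[ 0.61875071 -0.11501384  0.14449885] [-0.77608464 -0.17770104 -2.25465967] 24.999346928671002
```

View pics/two2.png

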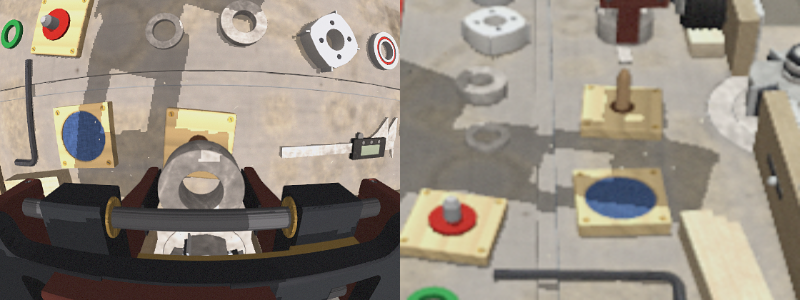

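The ring is held level just beside and above the post; in the left view it is at about (196,180). I measure the in-hand offset.

```bash
python3 - <<'E'
from m import *
w=dict(np.load('w2.npz')); D=w['D']
wshow(w,D,dict(held=(.6188,-.115,.1645),B=(.462,-.06,.02),C=(.4715,-.162,.01),cut=(.4745,.061,.034)))
P,Q=wregion(w,D,(.608,-.28),.07,.018);R=cv2.minAreaRect((P*1000).astype(np.float32));print('nest',R)
P,Q=wregion(w,D,(.444,-.318),.07,.018);R=cv2.minAreaRect((P*1000).astype(np.float32));print('pin',R)
# post in the side view: pixel columns of post -> x; in the side view the ring too
s=dict(np.load('s2.npz')); C=cloud(s,s['D'])
m=(abs(C[...,0]-.621)<.05)&(abs(C[...,1]+.118)<.05)&(C[...,2]>.03)&(C[...,2]<.085); print('post side',np.median(C[m],0),C[m].min(0),C[m].max(0))
t=dict(np.load('top0.npz')); C=cloud(t,t['D'])
m=(abs(C[...,0]-.621)<.03)&(abs(C[...,1]+.118)<.03)&(C[...,2]>.03)&(C[...,2]<.085); print('post top',np.median(C[m],0),C[m].min(0),C[m].max(0),m.sum())
E
```

```text
held circle [ 611.4 -115. ] 26.3 rect [ 607.7 -115.1] [79.2 42.9] 89.8 z 162.8
B circle [461.5 -61.2] 29.5 rect [461.5 -61.2] [59.4 59.2] 4.5 z 18.7
C circle [ 471.1 -161.7] 24.5 rect [ 471.  -161.7] [49.4 49.2] 51.0 z 8.7
cut circle [474.9  59. ] 37.1 rect [474.7  59.1] [69.3 70.2] 31.5 z 32.6
nest ((607.3738403320312, -279.21160888671875), (90.28343200683594, 91.98942565917969), 1.7103159427642822)
pin ((445.8773193359375, -316.4701232910156), (91.47081756591797, 85.4642333984375), 77.91326141357422)
post side [ 0.62061947 -0.12368863  0.05776988] [ 0.61336616 -0.12798776  0.0304979 ] [ 0.6293128  -0.11630914  0.0806789 ]
post top [ 0.61777687 -0.11705966  0.07006167] [ 0.61306634 -0.12488034  0.03089155] [ 0.62752856 -0.11055665  0.08246436] 51
```

drive_tool --commands '[[[0,0,0],[0.012,-0.012,0],0.5],[[0,0,0],[0.012,-0.012,-0.06],0.5],[[0,0,0],[0.012,-0.012,-0.14],0.5],[[0,0,0],[0.012,-0.012,-0.22],0.5],[[0,0,0],[0.012,-0.012,-0.3],0.5]]'

```text
clock: 6.55
tool_pos: [0.6226, -0.1201, 0.0526]
tool_rot: [-0.006, -3.14, -0.0]
force: [0.4, -0.4, -1.8]
gripper_width: 0.06
grasp_force: 25.0
```

drive_tool --commands '[[[0,0,0],[0,0,-0.04],0.5],[[0,0,0],[0,0,-0.07],0.5],[[0,0,0],[0,0,-0.082],0.5],[[0,0,0],[0,0,-0.086],0.5],[[0,0,0],[0,0,-0.086],0.5]]'

```text
clock: 7.18
tool_pos: [0.6236, -0.1204, 0.0294]
tool_rot: [0.006, 3.141, -0.001]
force: [-0.2, 0.6, -2.4]
gripper_width: 0.0599
grasp_force: 25.0
```

drive_tool --commands '[[[0,0,0],[0,0,-0.003],0.5],[[0,0,0],[0,0,-0.006],0.5],[[0,0,0],[0,0,-0.006],0.5],[[0,0,0],[0,0,-0.006],0.5],[[0,0,0],[0,0,-0.006],0.5]]'

```text
clock: 7.8
tool_pos: [0.6237, -0.1204, 0.0281]
tool_rot: [0.006, 3.14, -0.001]
force: [-1.7, 0.1, 5.8]
gripper_width: 0.0597
grasp_force: 25.0
```

drive_tool --commands '[[[0,0,0],[0,0,0],0.8],[[0,0,0],[0,0,0],0.9],[[0,0,0],[0,0,0],0.9],[[0,0,0],[0,0,0.1],0.9],[[0,0,0],[0,0,0.28],0.9]]'

```text
clock: 8.43
tool_pos: [0.6213, -0.1197, 0.1096]
tool_rot: [-0.006, -3.136, -0.002]
force: [0.8, -0.1, -0.1]
gripper_width: 0.079
grasp_force: 0.0
```

drive_tool --commands '[[[0,0,0],[0,0,0.1],1],[[0,0,0],[-0.16,0.04,0.1],1],[[0,0,0],[-0.34,0.12,0.1],1],[[0,0,0],[-0.5,0.18,0.1],1],[[0,0,0],[-0.54,0.2,0.1],1]]'

```text
clock: 9.05
tool_pos: [0.4573, -0.0588, 0.1407]
tool_rot: [-0.005, -3.138, -0.001]
force: [-0.3, -0.3, -0.2]
gripper_width: 0.0879
grasp_force: 0.0
```

```bash
python3 - <<'E'
from m import *
o,p,im,D=snap('wrist','w3')
print(o['tool_pos'])
wshow(p,D,dict(B=(.462,-.06,.02),C=(.4715,-.162,.01),cut=(.4745,.061,.034)))
o,p,im,D=snap('side','s3'); 
P=top_region(p,D,(.621,-.119),.045,.048,.004); print('ring on post (side)',circ(P))
cv2.imwrite('pics/s3c.png',np.hstack([cv2.resize(cv2.imread('pics/w3.png'),(400,300)),cv2.resize(im[180:330,230:400,::-1],(400,300))]))
E
```

```text
[ 0.4572566  -0.05881175  0.14067249]
B circle [459.4 -60.3] 29.4 rect [459.1 -60.2] [58.5 59. ] 89.8 z 18.6
C circle [ 468.9 -161.1] 24.4 rect [ 469.3 -161.3] [48.8 49.6] 85.9 z 8.6
cut circle [470.9  60.2] 36.1 rect [470.4  61.4] [70.6 64.7] 45.6 z 32.5
ring on post (side) (array([ 0.62162307, -0.12558069]), np.float64(0.026050964658938833))
```

View pics/s3c.png

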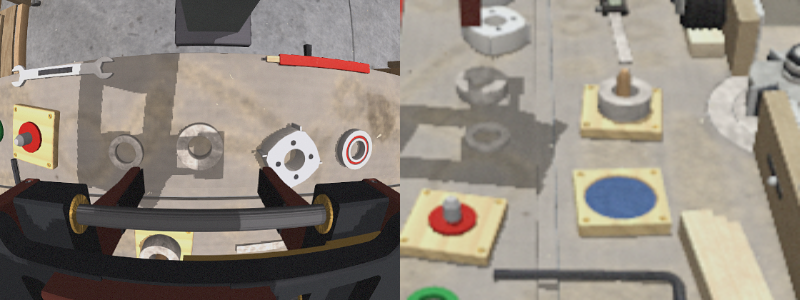

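The right view shows the thick ring seated flat round the post; the medium ring is nearly under the tool. I pick it up.

drive_tool --commands '[[[0,0,0],[0.012,-0.005,-0.1],1],[[0,0,0],[0.012,-0.005,-0.25],1],[[0,0,0],[0.012,-0.005,-0.36],1],[[0,0,0],[0.012,-0.005,-0.42],1],[[0,0,0],[0.012,-0.005,-0.44],1]]'

```text
clock: 9.78
tool_pos: [0.4664, -0.0624, 0.0077]
tool_rot: [-0.006, -3.141, 0.0]
force: [0.2, -0.1, 0.3]
gripper_width: 0.0874
grasp_force: 0.0
```

drive_tool --commands '[[[0,0,0],[0,0,0],0.5],[[0,0,0],[0,0,0],0.5],[[0,0,0],[0,0,0],0.5],[[0,0,0],[0,0,0],0.5],[[0,0,0],[0,0,0],0.5]]'

```text
clock: 10.4
tool_pos: [0.4654, -0.0619, 0.0096]
tool_rot: [0.006, 3.14, -0.001]
force: [0.5, -0.1, 5.4]
gripper_width: 0.0597
grasp_force: 25.0
```

drive_tool --commands '[[[0,0,0],[0,0,0.1],0.5],[[0,0,0],[0,0,0.28],0.5],[[0,0,0],[0.08,-0.02,0.44],0.5],[[0,0,0],[0.24,-0.1,0.47],0.5],[[0,0,0],[0.4,-0.16,0.47],0.5]]'

```text
clock: 11.02
tool_pos: [0.5865, -0.1105, 0.1518]
tool_rot: [0.006, 3.139, -0.002]
force: [0.6, 0.5, -1.0]
gripper_width: 0.0598
grasp_force: 25.0
```

drive_tool --commands '[[[0,0,0],[0.08,-0.02,0],0.5],[[0,0,0],[0.13,-0.03,0],0.5],[[0,0,0],[0.13,-0.03,0],0.5],[[0,0,0],[0.13,-0.03,0],0.5],[[0,0,0],[0.13,-0.03,0],0.5]]'

```text
clock: 11.65
tool_pos: [0.6226, -0.1183, 0.15]
tool_rot: [-0.005, -3.141, -0.0]
force: [-0.0, -0.1, -1.3]
gripper_width: 0.0597
grasp_force: 25.0
```

```bash
cat >> m.py <<'E'
def held(p,D,tcp,h,R):
    """x of ring in hand from its camera-side edge"""
    P,Q=wregion(p,D,tcp[:2],.05,tcp[2]-.0085+h,.005)
    k=P[P[:,0]<tcp[0]-.4*R]; k=k[abs(k[:,1]-tcp[1])<.8*R]
    # fixed-radius fit of near edge
    from scipy.optimize import least_squares
    k=k[k[:,0]<np.sort(k[:,0])[0]+.5*R]
    s=least_squares(lambda c:np.hypot(*(k-c).T)-(R-.0005),tcp[:2],loss='soft_l1',f_scale=.001).x
    print('held offset mm',np.round((s-tcp[:2])*1000,1))
E
python3 - <<'E'
from m import *
w=dict(np.load('w2.npz')); held(w,w['D'],np.array([.6188,-.115,.1445]),.03,.03)
o,p,im,D=snap('wrist','w4'); print(o['tool_pos'],o['joints'])
held(p,D,o['tool_pos'],.02,.03)
E
```

```text
held offset mm [-2.7 -0.1]
[ 0.62260957 -0.11826909  0.14999351] [-2.96582165e-01  4.75299439e-01  1.51342032e+00 -1.31551740e-04
  1.15390729e+00 -1.86384300e+00]
held offset mm [-6.3 -0. ]
```

drive_tool --commands '[[[0,0,0],[0.012,0,0],0.5],[[0,0,0],[0.012,0,-0.06],0.5],[[0,0,0],[0.012,0,-0.14],0.5],[[0,0,0],[0.012,0,-0.21],0.5],[[0,0,0],[0.012,0,-0.25],0.5]]'

```text
clock: 12.32
tool_pos: [0.6261, -0.1184, 0.0727]
tool_rot: [-0.006, -3.139, -0.001]
force: [-0.9, -1.2, -1.4]
gripper_width: 0.0597
grasp_force: 25.0
```

drive_tool --commands '[[[0,0,0],[0,0,-0.025],0.5],[[0,0,0],[0,0,-0.042],0.5],[[0,0,0],[0,0,-0.05],0.5],[[0,0,0],[0,0,-0.054],0.5],[[0,0,0],[0,0,-0.054],0.5]]'

```text
clock: 12.95
tool_pos: [0.6276, -0.1188, 0.0592]
tool_rot: [0.006, 3.141, -0.0]
force: [-0.7, 0.2, -1.5]
gripper_width: 0.0598
grasp_force: 25.0
```

drive_tool --commands '[[[0,0,0],[0,0,-0.003],0.5],[[0,0,0],[0,0,-0.006],0.5],[[0,0,0],[0,0,-0.007],0.5],[[0,0,0],[0,0,-0.007],0.5],[[0,0,0],[0,0,-0.007],0.5]]'

```text
clock: 13.58
tool_pos: [0.6278, -0.1188, 0.0572]
tool_rot: [0.006, 3.141, -0.0]
force: [-1.7, -0.9, 5.8]
gripper_width: 0.0596
grasp_force: 25.0
```

drive_tool --commands '[[[0,0,0],[0,0,0],0.8],[[0,0,0],[0,0,0],0.9],[[0,0,0],[0,0,0],0.9],[[0,0,0],[0,0,0.1],0.9],[[0,0,0],[0,0,0.28],0.9]]'

```text
clock: 14.2
tool_pos: [0.6254, -0.1182, 0.1392]
tool_rot: [-0.006, -3.136, -0.002]
force: [0.1, 0.2, -0.3]
gripper_width: 0.079
grasp_force: 0.0
```

drive_tool --commands '[[[0,0,0],[-0.12,-0.03,0.03],1],[[0,0,0],[-0.28,-0.08,0.03],1],[[0,0,0],[-0.44,-0.13,0.03],1],[[0,0,0],[-0.52,-0.144,0.03],1],[[0,0,0],[-0.52,-0.144,0.03],1]]'

```text
clock: 14.82
tool_pos: [0.4697, -0.1619, 0.1497]
tool_rot: [-0.008, -3.141, -0.001]
force: [0.9, 1.0, -0.5]
gripper_width: 0.0875
grasp_force: 0.0
```

drive_tool --commands '[[[0,0,0],[0,0,-0.05],1],[[0,0,0],[0,0,-0.15],1],[[0,0,0],[0,0,-0.22],1],[[0,0,0],[0,0,-0.25],1],[[0,0,0],[0,0,-0.25],1]]'

```text
clock: 15.45
tool_pos: [0.4717, -0.1616, 0.0738]
tool_rot: [-0.005, -3.14, -0.001]
force: [-0.0, -0.6, 1.0]
gripper_width: 0.0882
grasp_force: 0.0
```

```bash
python3 - <<'E'
from m import *
o,p,im,D=snap('wrist','w5')
print(o['tool_pos'])
wshow(p,D,dict(C=(.4715,-.162,.01)))
o,p,im,D=snap('side','s5'); 
P=top_region(p,D,(.621,-.119),.045,.068,.004); print('ring on post (side)',circ(P))
cv2.imwrite('pics/s5c.png',np.hstack([cv2.resize(cv2.imread('pics/w5.png'),(400,300)),cv2.resize(im[180:330,230:400,::-1],(400,300))]))
E
```

```text
[ 0.47166108 -0.16159414  0.07379205]
C circle [ 469.1 -162.1] 24.5 rect [ 468.9 -162. ] [48.7 48.9] 89.8 z 8.6
ring on post (side) (array([ 0.62320731, -0.12237882]), np.float64(0.029778441978716395))
```

View pics/s5c.png

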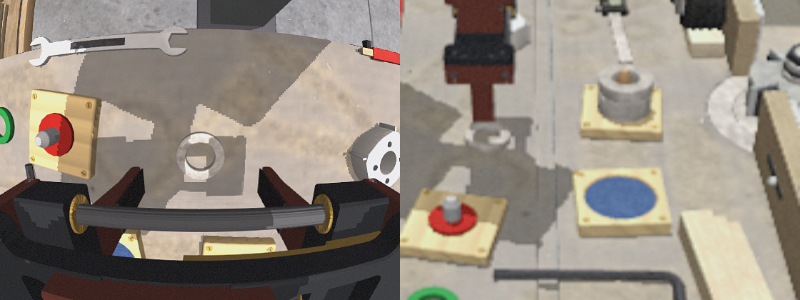

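Both rings are seated on the post in the right view. The thin ring at (199,155) in the left view is under the tool.

drive_tool --commands '[[[0,0,0],[-0.005,0,-0.1],1],[[0,0,0],[-0.005,0,-0.17],1],[[0,0,0],[-0.005,0,-0.21],1],[[0,0,0],[-0.005,0,-0.225],1],[[0,0,0],[-0.005,0,-0.23],1]]'

```text
clock: 16.18
tool_pos: [0.4704, -0.1622, 0.0061]
tool_rot: [0.006, 3.141, -0.001]
force: [-0.0, -0.6, 0.0]
gripper_width: 0.0875
grasp_force: 0.0
```

drive_tool --commands '[[[0,0,0],[0,0,0],0.45],[[0,0,0],[0,0,0],0.45],[[0,0,0],[0,0,0],0.45],[[0,0,0],[0,0,0],0.45],[[0,0,0],[0,0,0],0.45]]'

```text
clock: 16.8
tool_pos: [0.47, -0.1619, 0.0058]
tool_rot: [0.006, 3.141, -0.0]
force: [-1.2, -0.1, 1.3]
gripper_width: 0.0492
grasp_force: 25.0
```

drive_tool --commands '[[[0,0,0],[0,0,0.1],0.45],[[0,0,0],[0,0,0.28],0.45],[[0,0,0],[0.06,0.02,0.44],0.45],[[0,0,0],[0.22,0.08,0.48],0.45],[[0,0,0],[0.38,0.12,0.48],0.45]]'

```text
clock: 17.42
tool_pos: [0.5859, -0.1257, 0.1518]
tool_rot: [0.006, 3.138, -0.002]
force: [-0.3, -0.7, -0.5]
gripper_width: 0.0493
grasp_force: 25.0
```

drive_tool --commands '[[[0,0,0],[0.08,0.015,0],0.45],[[0,0,0],[0.12,0.023,0],0.45],[[0,0,0],[0.125,0.023,0],0.45],[[0,0,0],[0.125,0.023,0],0.45],[[0,0,0],[0.125,0.023,0],0.45]]'

```text
clock: 18.05
tool_pos: [0.6203, -0.1193, 0.1497]
tool_rot: [-0.007, -3.141, -0.0]
force: [0.5, -0.2, -2.1]
gripper_width: 0.049
grasp_force: 25.0
```

```bash
python3 - <<'E'
from m import *
o,p,im,D=snap('wrist','w6'); print(o['tool_pos'],o['joints'])
t=o['tool_pos'].copy(); t[2]+=.003; held(p,D,t,.01,.025)
E
```

```text
[ 0.62032171 -0.11928206  0.14967989] [-2.99116381e-01  4.72841054e-01  1.51873129e+00 -2.63421254e-04
  1.15087563e+00 -1.86556811e+00]
held offset mm [-1.4  0. ]
```

drive_tool --commands '[[[0,0,0],[0.004,0,-0.04],0.45],[[0,0,0],[0.004,0,-0.11],0.45],[[0,0,0],[0.004,0,-0.18],0.45],[[0,0,0],[0.004,0,-0.225],0.45],[[0,0,0],[0.004,0,-0.24],0.45]]'

```text
clock: 18.73
tool_pos: [0.6218, -0.1189, 0.0765]
tool_rot: [-0.006, -3.14, -0.001]
force: [-0.4, -0.3, 0.1]
gripper_width: 0.0489
grasp_force: 25.0
```

drive_tool --commands '[[[0,0,0],[0,0,-0.002],0.45],[[0,0,0],[0,0,-0.004],0.45],[[0,0,0],[0,0,-0.006],0.45],[[0,0,0],[0,0,-0.006],0.45],[[0,0,0],[0,0,-0.006],0.45]]'

```text
clock: 19.35
tool_pos: [0.6227, -0.1191, 0.0761]
tool_rot: [0.006, 3.141, -0.0]
force: [0.1, -0.2, -0.7]
gripper_width: 0.0488
grasp_force: 25.0
```

drive_tool --commands '[[[0,0,0],[0,0,-0.003],0.45],[[0,0,0],[0,0,-0.006],0.45],[[0,0,0],[0,0,-0.008],0.45],[[0,0,0],[0,0,-0.008],0.45],[[0,0,0],[0,0,-0.008],0.45]]'

```text
clock: 19.98
tool_pos: [0.6226, -0.119, 0.0735]
tool_rot: [-0.006, -3.142, 0.0]
force: [-0.9, 0.0, -0.5]
gripper_width: 0.0491
grasp_force: 25.0
```

drive_tool --commands '[[[0,0,0],[0,0,-0.002],0.45],[[0,0,0],[0,0,-0.004],0.45],[[0,0,0],[0,0,-0.005],0.45],[[0,0,0],[0,0,-0.005],0.45],[[0,0,0],[0,0,-0.005],0.45]]'

```text
clock: 20.6
tool_pos: [0.623, -0.1191, 0.0729]
tool_rot: [0.006, 3.141, -0.0]
force: [-2.1, 0.8, 6.3]
gripper_width: 0.0488
grasp_force: 25.0
```

drive_tool --commands '[[[0,0,0],[0,0,0],0.8],[[0,0,0],[0,0,0],0.9],[[0,0,0],[0,0,0],0.9],[[0,0,0],[0,0,0.1],0.9],[[0,0,0],[0,0,0.28],0.9]]'

```text
clock: 21.22
tool_pos: [0.6207, -0.1185, 0.1544]
tool_rot: [-0.006, -3.136, -0.002]
force: [0.3, 0.3, 0.3]
gripper_width: 0.0787
grasp_force: 0.0
```

drive_tool --commands '[[[0,0,0.15],[-0.12,0.14,0.04],1],[[0,0,0.3],[-0.24,0.28,0.04],1],[[0,0,0.45],[-0.36,0.42,0.04],1],[[0,0,0.6],[-0.46,0.54,0.04],1],[[0,0,0.73],[-0.5,0.6,0.04],1]]'

```text
clock: 21.85
tool_pos: [0.4701, 0.0625, 0.1679]
tool_rot: [0.89, -3.012, -0.001]
force: [0.4, -0.3, -0.7]
gripper_width: 0.0881
grasp_force: 0.0
```

```bash
python3 - <<'E'
from m import *
o,p,im,D=snap('wrist','w7')
print(o['tool_pos'],o['tool_rot'])
wshow(p,D,dict(cut=(.4735,.061,.034)))
P,Q=wregion(p,D,(.4735,.061),.05,.034)
H=cv2.convexHull((P*1000).astype(np.float32))[:,0]
# width by direction
for a in range(0,90,3):
    t=np.radians(a);w=[np.ptp(H@[np.cos(b),np.sin(b)]) for b in(t,t+np.pi/2)];print(a,np.round(w,1),end=' ; ')
o,p,im,D=snap('side','s7'); 
cv2.imwrite('pics/s7c.png',np.hstack([cv2.resize(cv2.imread('pics/w7.png'),(400,300)),cv2.resize(im[180:330,230:400,::-1],(400,300))]))
E
```

```text
[0.4700924  0.06253834 0.16788242] [ 8.89760060e-01 -3.01160226e+00 -9.43934334e-04]
cut circle [472.8  61.1] 36.6 rect [472.8  61.2] [68.2 68.6] 33.0 z 32.4
0 [86.4 86.7] ; 3 [85.7 86.1] ; 6 [84.8 85.3] ; 9 [83.6 84.3] ; 12 [82.2 83.1] ; 15 [80.6 81.6] ; 18 [78.7 79.9] ; 21 [76.6 78. ] ; 24 [74.4 75.8] ; 27 [71.9 73.5] ; 30 [69.2 70.9] ; 33 [68.2 68.6] ; 36 [68.6 69. ] ; 39 [68.7 69.4] ; 42 [68.7 69.6] ; 45 [68.9 69.6] ; 48 [71.3 71.8] ; 51 [73.8 74.3] ; 54 [76.1 76.6] ; 57 [78.2 78.6] ; 60 [80.  80.5] ; 63 [81.7 82.1] ; 66 [83.1 83.5] ; 69 [84.3 84.7] ; 72 [85.3 85.7] ; 75 [86.  86.4] ; 78 [86.6 86.9] ; 81 [86.9 87.1] ; 84 [87.1 87.1] ; 87 [87.  86.9] ;
```

View pics/s7c.png

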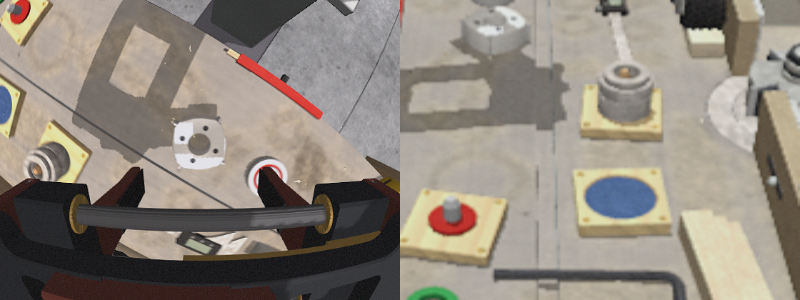

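The three rings are stacked in order (right view, 625,90). The cutter's flat angle is still unclear because of its knives, so I take one zoomed crop rectified to the world axes.

```bash
python3 - <<'E'
from m import *
w=dict(np.load('w7.npz')); f=210/np.tan(np.radians(w['fov_y']/2))
N=500;s=.1/N;j,i=np.mgrid[:N,:N]  # col->x, row->-y
X=np.stack([.473-.05+i*s,.061+.05-j*s,np.full((N,N),.034)],-1)@w['R'].T+w['t']
r=np.hypot(X[...,0],X[...,1]);k=f*np.arctan2(r,X[...,2])/r
o=cv2.remap(w['im'][:,:,::-1],(w['cx']+k*X[...,0]).astype(np.float32),(w['cy']+k*X[...,1]).astype(np.float32),cv2.INTER_CUBIC)
cv2.imwrite('pics/cutrect.png',o)
E
```

```text
(no output)
```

View pics/cutrect.png

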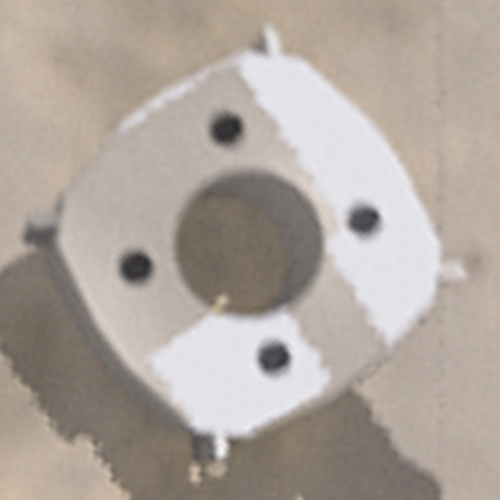

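The crop shows the bore at (250,245), knives at the four cut corners (268,40), (453,268), (208,450), (40,230), and slightly bowed sides. The corners lie at about 84°, so the flats are at 39°: the fingers should close along 129°, 6° more than now.

drive_tool --commands '[[[0,0,0.07],[0.008,-0.004,-0.08],1],[[0,0,0.133],[0.008,-0.004,-0.22],1],[[0,0,0.133],[0.008,-0.004,-0.32],1],[[0,0,0.133],[0.008,-0.004,-0.36],1],[[0,0,0.133],[0.008,-0.004,-0.36],1]]'

```text
clock: 22.58
tool_pos: [0.4753, 0.0593, 0.0596]
tool_rot: [1.036, -2.965, -0.0]
force: [-0.4, -0.0, 0.5]
gripper_width: 0.0878
grasp_force: 0.0
```

```bash
python3 - <<'E'
from m import *
o,p,im,D=snap('wrist','w8')
print(o['tool_pos'],o['tool_rot'],o['joints'])
wshow(p,D,dict(cut=(.4735,.061,.034)))
E
```

```text
[0.475266   0.05925406 0.05960775] [ 1.03647333e+00 -2.96466996e+00 -2.03704562e-04] [-2.01500065e-02  4.13685302e-01  1.93882707e+00 -3.02701057e-04
  7.90029471e-01 -2.26338489e+00]
cut circle [472.8  60.4] 36.7 rect [472.9  60.5] [69.1 69. ] 38.4 z 32.5
```

drive_tool --commands '[[[0,0,0],[-0.005,0.004,-0.06],1],[[0,0,0],[-0.005,0.004,-0.12],1],[[0,0,0],[-0.005,0.004,-0.155],1],[[0,0,0],[-0.005,0.004,-0.165],1],[[0,0,0],[-0.005,0.004,-0.165],1]]'

```text
clock: 23.25
tool_pos: [0.474, 0.0609, 0.0109]
tool_rot: [-1.039, 2.964, -0.001]
force: [0.7, -0.4, 0.7]
gripper_width: 0.0876
grasp_force: 0.0
```

drive_tool --commands '[[[0,0,0],[0,0,0],0.65],[[0,0,0],[0,0,0],0.65],[[0,0,0],[0,0,0],0.65],[[0,0,0],[0,0,0],0.65],[[0,0,0],[0,0,0],0.65]]' --newtons 45

```text
clock: 23.88
tool_pos: [0.4741, 0.0609, 0.0108]
tool_rot: [-1.039, 2.964, -0.001]
force: [0.5, 0.7, 5.1]
gripper_width: 0.0691
grasp_force: 44.6
```

drive_tool --commands '[[[0,0,0],[0,0,0.08],0.65],[[0,0,0],[0,0,0.22],0.65],[[0,0,-0.1],[-0.01,-0.06,0.36],0.65],[[0,0,-0.25],[-0.02,-0.2,0.38],0.65],[[0,0,-0.4],[-0.03,-0.36,0.38],0.65]]'

```text
clock: 24.5
tool_pos: [0.4636, -0.0474, 0.1246]
tool_rot: [0.559, -3.091, -0.001]
force: [0.3, -0.1, -5.3]
gripper_width: 0.0689
grasp_force: 44.6
```

drive_tool --commands '[[[0,0,-0.12],[-0.01,-0.18,0],0.65],[[0,0,-0.24],[-0.03,-0.36,0],0.65],[[0,0,-0.36],[-0.05,-0.54,0],0.65],[[0,0,-0.467],[-0.06,-0.72,0],0.65],[[0,0,-0.467],[-0.07,-0.86,0],0.65]]'

```text
clock: 25.12
tool_pos: [0.442, -0.3063, 0.1232]
tool_rot: [-0.014, -3.139, -0.003]
force: [0.8, -0.2, -5.5]
gripper_width: 0.069
grasp_force: 44.6
```

drive_tool --commands '[[[0,0,0],[0,-0.03,0],0.65],[[0,0,0],[0,-0.043,0],0.65],[[0,0,0],[0,-0.043,0],0.65],[[0,0,0],[0,-0.043,0],0.65],[[0,0,0],[0,-0.043,0],0.65]]'

```text
clock: 25.75
tool_pos: [0.4436, -0.317, 0.1246]
tool_rot: [-0.009, -3.141, -0.0]
force: [-0.2, -0.5, -6.3]
gripper_width: 0.0688
grasp_force: 44.6
```

```bash
python3 - <<'E'
from m import *
o,p,im,D=snap('wrist','w9'); t=o['tool_pos']
print(t,o['tool_rot'],o['force'])
f=210/np.tan(np.radians(p['fov_y']/2))
# rectified view on plane of the cutter top
z=t[2]-.0105+.034;N=400;s=.12/N;j,i=np.mgrid[:N,:N]
X=np.stack([t[0]-.06+i*s,t[1]+.06-j*s,np.full((N,N),z)],-1)@np.array(p['R']).T+p['t']
r=np.hypot(X[...,0],X[...,1]);k=f*np.arctan2(r,X[...,2])/r
a=cv2.remap(im[:,:,::-1],(p['cx']+k*X[...,0]).astype(np.float32),(p['cy']+k*X[...,1]).astype(np.float32),cv2.INTER_CUBIC)
cv2.drawMarker(a,(200,200),(0,255,0),0,20,1)
o,p,im,D=snap('side','s9')
cv2.imwrite('pics/c9.png',np.hstack([a,cv2.resize(im[220:360,190:330,::-1],(400,400))]))
E
```

```text
[ 0.44358076 -0.31698381  0.12455968] [-8.87114811e-03 -3.14138278e+00 -2.72873927e-04] [-0.16136122 -0.52589716 -6.26340847]
```

View pics/c9.png

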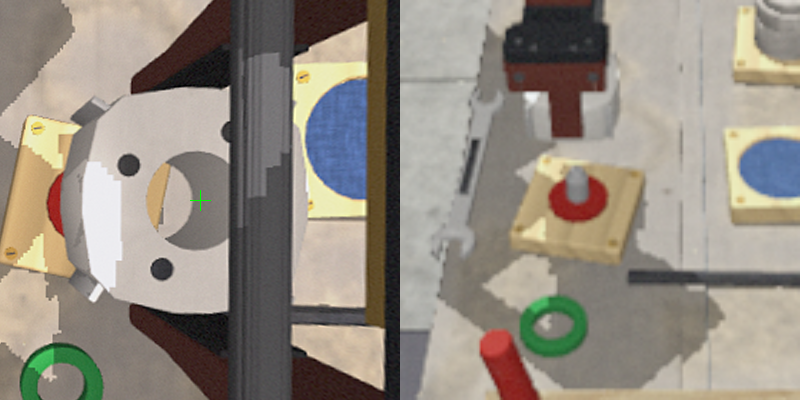

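The block is square in the fingers and level; the bore centre is at about (197,200) in the rectified view, within 1 mm of the tool axis, and the side view shows it above the pin. I lower it.

drive_tool --commands '[[[0,0,0],[0.004,-0.003,-0.03],0.65],[[0,0,0],[0.004,-0.003,-0.09],0.65],[[0,0,0],[0.004,-0.003,-0.14],0.65],[[0,0,0],[0.004,-0.003,-0.18],0.65],[[0,0,0],[0.004,-0.003,-0.21],0.65]]'

```text
clock: 26.48
tool_pos: [0.4445, -0.3187, 0.0606]
tool_rot: [-0.011, -3.141, -0.001]
force: [-0.1, -0.1, -6.1]
gripper_width: 0.069
grasp_force: 44.6
```

drive_tool --commands '[[[0,0,0],[0,0,-0.03],0.65],[[0,0,0],[0,0,-0.055],0.65],[[0,0,0],[0,0,-0.07],0.65],[[0,0,0],[0,0,-0.078],0.65],[[0,0,0],[0,0,-0.078],0.65]]'

```text
clock: 27.1
tool_pos: [0.4447, -0.3189, 0.0381]
tool_rot: [0.011, 3.142, -0.0]
force: [0.1, -0.2, -6.5]
gripper_width: 0.0692
grasp_force: 44.6
```

drive_tool --commands '[[[0,0,0],[0,0,-0.003],0.65],[[0,0,0],[0,0,-0.006],0.65],[[0,0,0],[0,0,-0.006],0.65],[[0,0,0],[0,0,-0.006],0.65],[[0,0,0],[0,0,-0.006],0.65]]'

```text
clock: 27.72
tool_pos: [0.4447, -0.3188, 0.0364]
tool_rot: [0.011, 3.142, -0.0]
force: [-1.0, -0.2, -6.2]
gripper_width: 0.0689
grasp_force: 44.6
```

drive_tool --commands '[[[0,0,0],[0,0,-0.003],0.65],[[0,0,0],[0,0,-0.006],0.65],[[0,0,0],[0,0,-0.006],0.65],[[0,0,0],[0,0,-0.006],0.65],[[0,0,0],[0,0,-0.006],0.65]]'

```text
clock: 28.35
tool_pos: [0.4448, -0.3189, 0.0349]
tool_rot: [0.011, 3.141, -0.001]
force: [-1.3, 1.6, 3.9]
gripper_width: 0.0687
grasp_force: 44.7
```

drive_tool --commands '[[[0,0,0],[0,0,0],0.9],[[0,0,0],[0,0,0],1],[[0,0,0],[0,0,0],1],[[0,0,0],[0,0,0.1],1],[[0,0,0],[0,0,0.28],1]]' --newtons 25

```text
clock: 28.98
tool_pos: [0.4434, -0.3177, 0.1176]
tool_rot: [-0.011, -3.138, -0.005]
force: [-0.2, -0.4, 0.5]
gripper_width: 0.088
grasp_force: 0.0
```

drive_tool --commands '[[[0,0,0],[0,0.14,0.1],1],[[0,0,0],[0.01,0.32,0.1],1],[[0,0,0],[0.02,0.5,0.1],1],[[0,0,0],[0.03,0.68,0.1],1],[[0,0,0],[0.04,0.84,0.1],1]]'

```text
clock: 29.6
tool_pos: [0.4566, -0.0651, 0.1486]
tool_rot: [0.011, 3.141, -0.0]
force: [0.9, -0.5, -0.3]
gripper_width: 0.0881
grasp_force: 0.0
```

drive_tool --commands '[[[0,0,0],[0,0.17,0],1],[[0,0,0],[0.01,0.35,0],1],[[0,0,0],[0.02,0.53,0],1],[[0,0,0],[0.03,0.7,0],1],[[0,0,0],[0.033,0.82,0],1]]'

```text
clock: 30.22
tool_pos: [0.4667, 0.1814, 0.1486]
tool_rot: [0.009, 3.141, 0.0]
force: [0.2, -0.1, 0.1]
gripper_width: 0.0876
grasp_force: 0.0
```

drive_tool --commands '[[[0,0,0],[0,0,-0.1],1],[[0,0,0],[0,0,-0.22],1],[[0,0,0],[0,0,-0.3],1],[[0,0,0],[0,0,-0.33],1],[[0,0,0],[0,0,-0.33],1]]'

```text
clock: 30.85
tool_pos: [0.4665, 0.1791, 0.0493]
tool_rot: [-0.011, -3.141, 0.0]
force: [-0.1, -0.0, 0.5]
gripper_width: 0.088
grasp_force: 0.0
```

```bash
python3 - <<'E'
from m import *
o,p,im,D=snap('wrist','w10')
print(o['tool_pos'],o['tool_rot'])
wshow(p,D,dict(bear=(.467,.179,.016)))
o,p,im,D=snap('side','s10'); 
cv2.imwrite('pics/s10c.png',np.hstack([cv2.resize(cv2.imread('pics/w10.png'),(400,300)),cv2.resize(im[210:360,190:390,::-1],(400,300))]))
E
```

```text
[0.4665017  0.17909489 0.04934137] [-1.07160696e-02 -3.14082789e+00  4.46397287e-04]
bear circle [464.9 179. ] 30.4 rect [464.9 179. ] [61.1 61.1] 89.6 z 14.3
```

View pics/s10c.png

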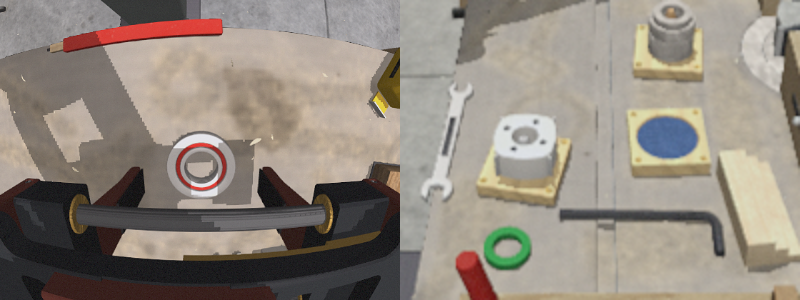

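The cutter block sits level over its pin (right view, 520,150), the rings are stacked, and the bearing at (200,165) in the left view is centred between the fingers.

drive_tool --commands '[[[0,0,0],[-0.003,0,-0.06],1],[[0,0,0],[-0.003,0,-0.11],1],[[0,0,0],[-0.003,0,-0.13],1],[[0,0,0],[-0.003,0,-0.136],1],[[0,0,0],[-0.003,0,-0.136],1]]'

```text
clock: 31.58
tool_pos: [0.4659, 0.1792, 0.0089]
tool_rot: [0.011, 3.141, -0.0]
force: [-0.0, -0.1, 0.3]
gripper_width: 0.0879
grasp_force: 0.0
```

drive_tool --commands '[[[0,0,0],[0,0,0],0.55],[[0,0,0],[0,0,0],0.55],[[0,0,0],[0,0,0],0.55],[[0,0,0],[0,0,0],0.55],[[0,0,0],[0,0,0],0.55]]'

```text
clock: 32.2
tool_pos: [0.4659, 0.1792, 0.0089]
tool_rot: [0.011, 3.141, 0.0]
force: [-0.3, 0.3, 2.0]
gripper_width: 0.0614
grasp_force: 25.0
```

drive_tool --commands '[[[0,0,0],[0,0,0.1],0.55],[[0,0,0],[0,0,0.28],0.55],[[0,0,0],[0,-0.06,0.44],0.55],[[0,0,0],[0.02,-0.24,0.46],0.55],[[0,0,0],[0.04,-0.42,0.46],0.55]]'

```text
clock: 32.83
tool_pos: [0.4783, 0.0521, 0.1478]
tool_rot: [0.008, 3.139, -0.001]
force: [0.5, 1.0, -1.3]
gripper_width: 0.0617
grasp_force: 25.0
```

drive_tool --commands '[[[0,0,0],[0.06,-0.18,0],0.55],[[0,0,0],[0.12,-0.36,0],0.55],[[0,0,0],[0.18,-0.54,0],0.55],[[0,0,0],[0.24,-0.72,0],0.55],[[0,0,0],[0.3,-0.88,0],0.55]]'

```text
clock: 33.45
tool_pos: [0.5675, -0.2128, 0.1462]
tool_rot: [-0.012, -3.141, -0.0]
force: [0.3, 1.3, -2.6]
gripper_width: 0.0618
grasp_force: 25.0
```

drive_tool --commands '[[[0,0,0],[0.06,-0.12,0],0.55],[[0,0,0],[0.12,-0.21,0],0.55],[[0,0,0],[0.135,-0.23,0],0.55],[[0,0,0],[0.135,-0.23,0],0.55],[[0,0,0],[0.135,-0.23,0],0.55]]'

```text
clock: 34.08
tool_pos: [0.6072, -0.2783, 0.1464]
tool_rot: [-0.009, -3.14, -0.002]
force: [0.5, 0.4, -1.8]
gripper_width: 0.062
grasp_force: 25.0
```

drive_tool --commands '[[[0,0,0],[0,0,-0.05],0.55],[[0,0,0],[0,0,-0.15],0.55],[[0,0,0],[0,0,-0.25],0.55],[[0,0,0],[0,0,-0.31],0.55],[[0,0,0],[0,0,-0.33],0.55]]'

```text
clock: 34.7
tool_pos: [0.6072, -0.279, 0.0462]
tool_rot: [-0.01, -3.139, -0.002]
force: [0.2, 0.3, -1.5]
gripper_width: 0.0614
grasp_force: 25.0
```

```bash
python3 - <<'E'
from m import *
o,p,im,D=snap('wrist','w11'); t=o['tool_pos']; print(t,o['force'])
held(p,D,t,.016,.031)
P,Q=wregion(p,D,(.608,-.28),.07,.018);R=cv2.minAreaRect((P*1000).astype(np.float32));print('stand',R)
E
```

```text
[ 0.60724418 -0.27897962  0.04616235] [ 0.24075717  0.31120781 -1.51048423]
held offset mm [-1.2 -0. ]
stand ((586.8280029296875, -281.6083984375), (49.58966064453125, 89.8981704711914), 1.7115309238433838)
```

drive_tool --commands '[[[0,0,0],[0.003,-0.004,-0.02],0.55],[[0,0,0],[0.003,-0.004,-0.045],0.55],[[0,0,0],[0.003,-0.004,-0.06],0.55],[[0,0,0],[0.003,-0.004,-0.068],0.55],[[0,0,0],[0.003,-0.004,-0.068],0.55]]'

```text
clock: 35.38
tool_pos: [0.609, -0.281, 0.0272]
tool_rot: [-0.011, -3.141, -0.0]
force: [-0.7, -0.6, -2.3]
gripper_width: 0.0618
grasp_force: 25.0
```

drive_tool --commands '[[[0,0,0],[0,0,-0.003],0.55],[[0,0,0],[0,0,-0.006],0.55],[[0,0,0],[0,0,-0.007],0.55],[[0,0,0],[0,0,-0.007],0.55],[[0,0,0],[0,0,-0.007],0.55]]'

```text
clock: 36.0
tool_pos: [0.6091, -0.2811, 0.0252]
tool_rot: [0.011, 3.142, -0.0]
force: [-0.3, -0.1, -1.3]
gripper_width: 0.062
grasp_force: 25.0
```

drive_tool --commands '[[[0,0,0],[0,0,-0.003],0.55],[[0,0,0],[0,0,-0.006],0.55],[[0,0,0],[0,0,-0.009],0.55],[[0,0,0],[0,0,-0.009],0.55],[[0,0,0],[0,0,-0.009],0.55]]'

```text
clock: 36.62
tool_pos: [0.6091, -0.2811, 0.0225]
tool_rot: [0.011, 3.142, -0.0]
force: [0.7, 1.1, -3.4]
gripper_width: 0.0617
grasp_force: 25.0
```

drive_tool --commands '[[[0,0,0],[0,0,-0.002],0.55],[[0,0,0],[0,0,-0.004],0.55],[[0,0,0],[0,0,-0.004],0.55],[[0,0,0],[0,0,-0.004],0.55],[[0,0,0],[0,0,-0.004],0.55]]'

```text
clock: 37.25
tool_pos: [0.6093, -0.2812, 0.0218]
tool_rot: [0.011, 3.141, -0.001]
force: [-1.8, 0.9, 6.0]
gripper_width: 0.062
grasp_force: 25.0
```

Seated. I release, lift clear and move back toward the robot.

drive_tool --commands '[[[0,0,0],[0,0,0],0.8],[[0,0,0],[0,0,0],0.9],[[0,0,0],[0,0,0],0.9],[[0,0,0],[0,0,0.1],0.9],[[0,0,0],[0,0,0.28],0.9]]'

```text
clock: 37.88
tool_pos: [0.6073, -0.28, 0.1036]
tool_rot: [-0.011, -3.137, -0.004]
force: [-0.0, -0.9, 0.0]
gripper_width: 0.0792
grasp_force: 0.0
```

drive_tool --commands '[[[0,0,0],[0,0,0.18],0.9],[[0,0,0],[-0.12,0.12,0.3],0.9],[[0,0,0],[-0.22,0.28,0.34],0.9],[[0,0,0],[-0.32,0.44,0.34],0.9],[[0,0,0],[-0.4,0.6,0.34],0.9]]'

```text
clock: 38.5
tool_pos: [0.4878, -0.0997, 0.2076]
tool_rot: [0.012, 3.141, -0.0]
force: [1.0, 0.2, -0.2]
gripper_width: 0.0792
grasp_force: 0.0
```

drive_tool --commands '[[[0,0,0],[0,0.18,0],0.9],[[0,0,0],[0,0.36,0],0.9],[[0,0,0],[0,0.5,0],0.9],[[0,0,0],[0,0.5,0],0.9],[[0,0,0],[0,0.5,0],0.9]]'

```text
clock: 39.12
tool_pos: [0.4891, 0.0486, 0.2073]
tool_rot: [0.009, 3.142, -0.001]
force: [-0.7, 0.4, 1.1]
gripper_width: 0.079
grasp_force: 0.0
```

```bash
python3 - <<'E'
from m import *
o,p,im,D=snap('side','s12'); print(o['tool_pos'],o['force'])
o,p2,im2,D2=snap('top','t12')
t=p2
for n,c,z,r in(('thin',(.621,-.119),.078,.04),('cutter',(.444,-.318),.058,.05),('bearing',(.608,-.28),.029,.04)):
    P=top_region(p2,D2,c,r,z,.004); print(n,np.round(circ(P)[0]*1000,1),round(circ(P)[1]*1000,1))
cv2.imwrite('pics/f.png',np.hstack([cv2.resize(im[150:340,210:370,::-1],(400,475)),cv2.resize(im2[150:270,260:420,::-1],(400,475))]))
E
```

```text
[0.48911531 0.04858368 0.20727464] [-0.74019038  0.39990806  1.11730824]
thin [ 623.4 -118.9] 24.0
cutter [ 445.6 -317.6] 36.2
bearing [ 610.3 -280.5] 30.0
```

View pics/f.png

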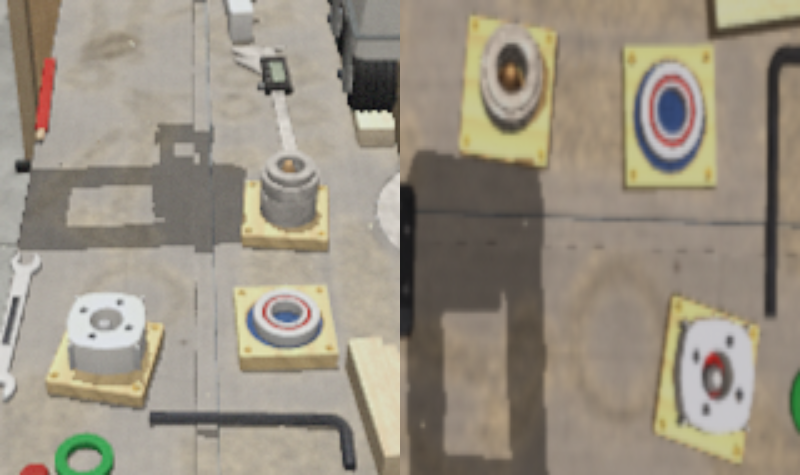

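Both views show the rings stacked thick, medium, thin on the post (left 290,185). The cutter is over its pin on the red disc (105,330), and the bearing lies in the nest with blue all round (670,115 in the right view). Their tops are at the expected heights, the caliper and gauge look undisturbed, and nothing is touching the robot.

```bash
python3 -c "
from plant import manip
print(manip.finish_job())"
```

```text
the job is handed in; nothing more can be done
None
```

The job is handed in at about 39 s on the robot's clock: the three rings are on the post (thick, medium, thin from the bottom), the cutter block is on its red disc, the bearing lies in the nest, and the gauge and caliper were left alone.

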